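# Hang up the ear defenders on the desk rail

### The job

The grinding is done, so hang the ear defenders that stand on the engraver's desk on the steel rail at the desk's right-hand edge. First make room: slide the pair that already hangs there along the bar to the end farther from the robot, without lifting it off. Then hang the pair from the desk beside it, on the part nearer to the robot, headband squarely over the bar with one cup on either side; do not knock over or shift the other things on the desk.

Things in the scene. Friction and masses are not known exactly. Their poses are not given: they have to be found in the camera images.
- muffs: Black ear defenders standing on their cups on the desk, 0.2-0.35 kg, rigid. Origin on the desk midway between the cups; z up, x cup to cup, y across the headband's width; same after half a turn. Cups 78 wide (y), 105 high, at |x| 45 to 90. Headband: arch in x-z, 32 wide (y), 14 thick, at the crown z 173 (underside) to 187 (top), level for |x|<13, falling to z 118 at |x|=77 (mm).
- muffs_crown (a point): The middle of the underside of the standing pair's headband, at its crown (0, 0, 173 mm in the frame of muffs).
- hung: A second pair, same size and frame as muffs, hanging free near the middle of the rail: the underside of its headband's crown rests on the bar, cups on either side of the bar below the desk top, band square across the bar. It slides along the bar when its headband is pushed with a few newtons.
- hung_crown (a point): The middle of the underside of the hanging pair's headband, at its crown (0, 0, 173 mm in the frame of hung), where it rests on top of the bar.
- rail: Fixed clamp-on rail outside the desk's right edge: level round steel bar, 20 mm diameter, on an arm at each end. Origin: middle of the bar on its axis, 30 mm above the desk top, 125-140 mm from the desk edge; x along the bar away from the robot, y to the desk, z up. Bar free for 130 mm either side of the origin; then end blocks 26 high, 22 wide, and arms 18 mm square at bar height, to +y.
- oil: Bystander: brown oil bottle, 48 mm across, 115 mm high, standing; origin under its centre.
- blank: Bystander: flat pale wooden printing block, 140 x 90 x 22 mm; origin under its centre.
- stone: Bystander: grey oilstone in a wooden tray, 190 x 64 x 30 mm; origin under its centre.
- mallet: Bystander: turned wooden carver's mallet standing on its head, 84 mm across, 224 mm high; origin under its centre.
- mug: Bystander: white mug, 76 mm across, 88 mm high, handle to its +y; origin under its centre.
- seal: Bystander: upright stone seal blank, 32 x 32 x 62 mm; origin under its centre.

How it is judged:
On the way, in this order (a step that is already met when the one before it is completed fails the run):
1. the hanging pair has been slid along the bar to its far end, still hanging (x of hung_crown in the frame of rail above 0.055 m and z of hung_crown in the frame of rail between 0.004 and 0.02 m), for 0.2 s.
2. the headband of the other pair lies over the bar on the nearer part (x of muffs_crown in the frame of rail between -0.12 and 0.03 m and y of muffs_crown in the frame of rail between -0.02 and 0.02 m and z of muffs_crown in the frame of rail between 0.004 and 0.02 m), for 0.2 s.
At the end, for the whole second after the job is handed in: Both pairs hang at rest, crowns on top of the bar (within 20 mm sideways, 8 mm in height), upright within 0.2 rad, square to the bar within 0.35 rad; the first pair's crown over 55 mm past the rail's middle to the far end, the other's between 120 mm short of and 30 mm past the middle (all of step 1 and all of step 2 and y of hung_crown in the frame of rail between -0.02 and 0.02 m and angle between each of hung, muffs's own z axis and vertical below 0.2 rad and angle between the y axis of each of hung, muffs and the x axis of rail, either way round below 0.35 rad and linear speed of each of muffs, hung below 0.05 m/s); the robot touches nothing.
It fails at once if the pair that was already hanging is lifted off the bar or falls from it (z of hung_crown in the frame of rail above 0.035 m or z of hung_crown in the frame of rail below -0.03 m).
It fails at once if another thing on the desk is shifted more than 30 mm or knocked over (distance of any of oil, blank, stone, mallet, mug, seal from where it was at the start of the episode above 0.03 m or angle between any of oil, mallet, mug, seal's own z axis and vertical above 0.5 rad).
It also fails if it takes over 61 s, if anything falls off the work surface, if the arm or the gripper's body presses on something with over 40 N, if the wrist force passes 120 N, or if a joint passes its speed limit or range.

### The arm

A 7-joint arm with a two-finger parallel gripper is mounted at the origin on the work surface. World frame = base frame: x ahead of the robot, y to its left, z up, the work surface at z = 0. Lengths are in m, angles in rad, forces in N, time in s.
With the tool pointing down it reaches from about 0.425 to 0.875 m from the base axis. Payload 4.7 kg.
Tool frame: the origin (TCP) lies where the fingers leave the gripper's body, on its centre line; the fingertips stand 70 mm ahead of it and the grasp point (between the pads) lies 51 mm ahead of it; z points along the fingers, y is the line along which they close (so a half turn about z gives the same grasp; the last joint's range is limited). The gripper opens to 87 mm and grips with 3 to 60 N. Pads are 19 mm wide; open, the fingers measure 117 mm over their backs; the gripper's body (75 mm by 190 mm) begins 51 mm behind the grasp point.
Start: joints at [1.237, 0.321, -0.07, 1.45, 0.023, 1.371, -0.057], TCP at [0.222, -0.611, 0.292] pointing down, gripper open.
Joint ranges: [-2.86, 2.86], [-0.3, 2.09], [-1.38, 1.24], [0.06, 2.45], [-1.56, 4.7], [0.09, 2.05], [-2.69, 2.69]. Speed limits (rad/s): [2.57, 2.57, 3.14, 3.14, 3.14, 3.14, 3.14].

### API

Orientations are given as a rotation vector (axis times angle).
In Python, from bench import get_state, get_image, get_calibration, close_job gives the robot as it stands.
- The arm moves only by the tool send_rows, never from a script. Its argument "rows" is a list of rows, each an object of numbers: "hand": the finger opening in mm, from 0 to 87; "x", "y", "z": the shift along the world's x, y, z in mm; "roll": the turn about the world's z in degrees. A call has 1 to 10 rows; each row shifts and turns the commanded pose from where the row before left it; what a row does not reach is not made up. A row lasts 1/10 s, in which the tool goes at most 50 mm and 8.59 degrees, less where a joint would pass 70% of its speed; a pose out of reach is approached as far as the arm can. A call is refused whole if a number of a shift passes 50 or a number of a turn 8.59, either way. A call with a gripper value outside its range is refused whole. The fingers move at their own pace and stop on an object; "force" is the grip in N (left out, the last holds). Time passes only in rows, so rows that do not move let the fingers close. It gives the time, the measured TCP pose, the force, the opening and the grip force at its end, in the units of the state.
- get_state(): the state, without advancing time (a new reading comes with each control period).
- get_image(name): name is "side" or "top" or "wrist"; returns the picture (420x560x3 uint8, blue, green, red); there is no depth.
- get_calibration(name): a dict with "mtx" (3x3 intrinsics, pixels), "world_from_camera" (4x4, takes a point from camera to world coordinates). Camera axes: x right, y down, z forward; pixel columns grow to the right and rows downward; lengths in m; the calibration is good to about 2 mm. A picture is of the moment at which its call begins: read the wrist's pose just before it. get_calibration takes no time and is no camera call; for the wrist camera it gives the pose at the moment of the call.
- close_job(): hands the job in; it is judged then, once.
The state is a dict: "time": time; "joint_positions": joint angles; "qd": joint speeds; "joint_torque": joint torques, N m; "position": TCP position; "tool_rot": TCP orientation; "ft_force": force on the tool from outside, world axes, zero at the start; "torque": the same for the moment, N m; "grip_width": opening from 0.0 (shut) to 1.0 (fully open); "grip_force": force on a finger pad.
Only numpy, scipy, OpenCV 4.12 (cv2) and the standard library are available. Lean on these libraries where they do the work, as an engineer would, in place of code of your own. Each camera call takes 0.05 s, during which the arm holds its last target. There are 200 camera calls.

## Working session

There is one attempt and no reset: what is moved stays moved. The work goes in short steps, Python scripts to look and compute and a tool call to move; the robot and the scene stay as the last step left them, time stands still between calls to the robot, and variables do not carry over. Pictures are saved under pics/ and viewed, at most 10 in all, crops included, and the job is handed in when it is done.

Besides the shell and the picture viewer there is one more tool, called as a command line: name --argument value ..., lists and objects as JSON in quotes. send_rows: Moves the arm, as the interface text tells. Its arguments: {"type":"object","properties":{"rows":{"type":"array","items":{"type":"object","properties":{"hand":{"type":"number"},"x":{"type":"number"},"y":{"type":"number"},"z":{"type":"number"},"roll":{"type":"number"}}}},"force":{"type":"number"}},"required":["rows"]}

```bash
mkdir -p pics; python3 - <<'E'
from bench import *
import cv2,numpy as np
s=get_state();print(s)
for n in("side","top"):
    cv2.imwrite(f"pics/{n}0.png",get_image(n));c=get_calibration(n);print(n,np.round(c["mtx"],1).tolist(),np.round(c["world_from_camera"],3).tolist())
E
```

```text
{'time': 0.0, 'joint_positions': array([ 1.23710005,  0.32185143, -0.07008978,  1.45168879,  0.02260077,
        1.37080736, -0.05692639]), 'qd': array([ 0.0014704 , -0.00093133, -0.000319  , -0.00076642,  0.00131144,
        0.00232997, -0.00031941]), 'joint_torque': array([ 2.74385802e-04, -4.91296721e+01, -4.04117480e-01, -3.12534714e+01,
       -6.39734580e-02,  4.39442054e-02,  1.78533965e-04]), 'position': array([ 0.22135288, -0.6106925 ,  0.29113604]), 'tool_rot': array([-3.09231820e+00, -5.43250389e-01,  6.86306957e-04]), 'ft_force': array([ 0.28324118, -0.35153805,  0.03180683]), 'torque': array([-0.01633667,  0.00211158,  0.02559081]), 'grip_force': 0.0, 'grip_width': 1.0013590977990043}
side [[441.1, 0.0, 274.4], [0.0, 441.1, 215.5], [0.0, 0.0, 1.0]] [[-0.757, -0.377, 0.533, 0.027], [-0.653, 0.417, -0.633, 0.608], [0.016, -0.827, -0.562, 0.608], [0.0, 0.0, 0.0, 1.0]]
top [[516.1, 0.0, 277.8], [0.0, 516.1, 220.7], [0.0, 0.0, 1.0]] [[-0.028, -0.994, 0.105, 0.405], [-1.0, 0.027, -0.017, 0.003], [0.014, -0.106, -0.994, 1.288], [0.0, 0.0, 0.0, 1.0]]
```

View pics/side0.png

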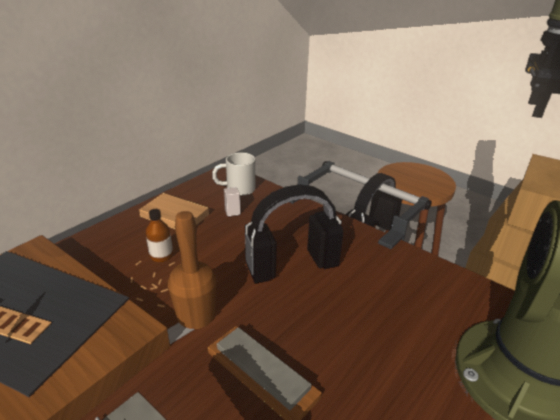

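View pics/top0.png

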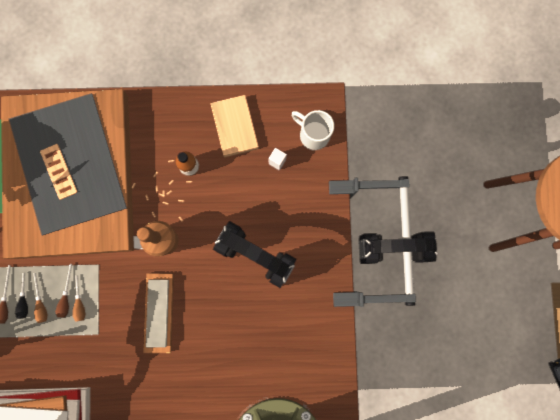

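The side view shows the standing muffs (crown near 293,192), with the rail beyond them carrying the hung pair (band at 375,190). In the top view the bar runs from (404,182) to (410,300), the hung band is at (399,247), and the standing muffs' cups are at (230,240) and (280,268).

```bash
cat > h.py <<'E'
from bench import *
import cv2,numpy as np
def ray(n,uv,z,c=None):
    c=c or get_calibration(n);T=c["world_from_camera"]
    d=T[:3,:3]@np.linalg.inv(c["mtx"])@np.r_[uv,1];return T[:3,3]+d*(z-T[2,3])/d[2]
def pix(n,p,c=None):
    c=c or get_calibration(n);q=c["mtx"]@(np.linalg.inv(c["world_from_camera"])@np.r_[p,1])[:3];return q[:2]/q[2]
E
python3 - <<'E'
from h import *
im=cv2.imread("pics/top0.png");g=im.max(2)
# bar
m=np.zeros_like(g);m[185:297,396:416]=(im.min(2)[185:297,396:416]>130)
ys,xs=np.nonzero(m);l=cv2.fitLine(np.c_[xs,ys].astype(np.float32),2,0,.01,.01).ravel();print("bar",l,len(xs))
f=lambda y:(l[2]+(y-l[3])*l[0]/l[1],y)
for y in(178,186,240,296,304):print(y,ray("top",f(y),.03).round(4))
# muffs dark
for name,(x0,x1,y0,y1) in dict(muffs=(205,305,215,295),hung=(352,442,225,270)).items():
    m=np.zeros_like(g);m[y0:y1,x0:x1]=(g[y0:y1,x0:x1]<48)*255
    cs=cv2.findContours(m,0,2)[0];
    for c in sorted(cs,key=cv2.contourArea)[-3:]:print(name,cv2.contourArea(c),cv2.minAreaRect(c))
a=cv2.resize(im[205:300,205:305],None,fx=4,fy=4,interpolation=2);b=cv2.resize(im[205:300,345:445],None,fx=4,fy=4,interpolation=2)
cv2.imwrite("pics/crop.png",np.hstack([a,b]))
E
```

```text
bar [5.4458443e-02 9.9851602e-01 4.0581116e+02 2.3986037e+02] 752
178 [ 0.6363 -0.33    0.03  ]
186 [ 0.6161 -0.33    0.03  ]
240 [ 0.482 -0.33   0.03 ]
296 [ 0.3461 -0.33    0.03  ]
304 [ 0.3269 -0.33    0.03  ]
muffs 0.0 ((254.0, 253.0), (0.0, 0.0), 0.0)
muffs 602.5 ((272.7461242675781, 263.93524169921875), (34.767093658447266, 32.39170837402344), 30.256441116333008)
muffs 616.5 ((234.8538818359375, 242.63079833984375), (32.12499237060547, 32.24903106689453), 29.744882583618164)
hung 372.0 ((371.0, 248.5), (29.0, 22.0), 90.0)
hung 690.0 ((419.0, 246.5), (29.0, 32.0), 90.0)
```

View pics/crop.png

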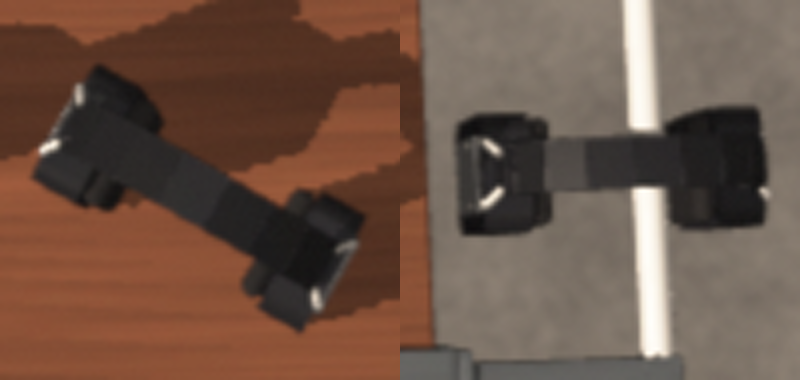

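The crop shows the standing pair's clips at about (64,120) and (331,275), so the band is turned about 30° in the image. The hung band crosses the bar squarely at about crop (645,160).

```bash
python3 - <<'E'
from h import *
C=lambda x,y,x0:(x0+x/4-.5+.125,205+y/4-.375)
a=ray("top",C(64,120,205),.11);b=ray("top",C(331,275,205),.11)
print("muffs mid",(a+b)/2,"len",np.linalg.norm(a-b),"ang",np.degrees(np.arctan2(*(a-b)[1::-1])))
for p in((187,183),(240,214)):print("band pt .187",ray("top",C(*p,205),.187))
for p in((640,131),(655,187)):print("hung",ray("top",C(p[0]-400,p[1],345),.054))
print("ends", ray("top",(404,182),.03),ray("top",(409,299),.03))
# check crown in side view
m=(a+b)/2;print(pix("side",[m[0],m[1],.18]))
E
```

```text
muffs mid [0.45480279 0.04026294 0.11      ] len 0.1761089958498343 ang 58.358860086458996
band pt .187 [0.45926175 0.04305169 0.187     ]
band pt .187 [0.44199802 0.01524722 0.187     ]
hung [ 0.48695883 -0.32112     0.054     ]
hung [ 0.45309668 -0.32831529  0.054     ]
ends [ 0.6260996  -0.33335178  0.03      ] [ 0.33888073 -0.32993666  0.03      ]
[295.46412121 192.13897913]
```

send_rows --rows '[{"hand":87,"roll":8,"x":20,"y":30},{"roll":8,"x":20,"y":30},{"roll":8,"x":20,"y":30},{"roll":8,"x":25,"y":30},{"roll":8,"x":25,"y":30},{"roll":8,"x":25,"y":30},{"roll":8,"x":25,"y":30},{"roll":8,"x":25,"y":30},{"roll":6,"x":25,"y":20},{"x":25,"y":20}]'

```text
schema error: expected keys hand, x, y, z, roll
```

send_rows --rows '[{"hand":87,"roll":8,"x":25,"y":28,"z":0},{"hand":87,"roll":8,"x":25,"y":28,"z":0},{"hand":87,"roll":8,"x":25,"y":28,"z":0},{"hand":87,"roll":8,"x":25,"y":28,"z":0},{"hand":87,"roll":8,"x":25,"y":28,"z":0},{"hand":87,"roll":8,"x":25,"y":28,"z":0},{"hand":87,"roll":8,"x":25,"y":28,"z":0},{"hand":87,"roll":8,"x":25,"y":28,"z":0},{"hand":87,"roll":6,"x":25,"y":28,"z":0},{"hand":87,"roll":0,"x":23,"y":28,"z":0}]'

```text
time: 1.1
position: [0.4703, -0.3297, 0.2919]
tool_rot: [-2.22, -2.223, -0.0]
ft_force: [0.2, -0.1, 0.4]
grip_width: 0.999
grip_force: 0.0
```

send_rows --rows '[{"hand":87,"roll":0,"x":0,"y":0,"z":-30},{"hand":87,"roll":0,"x":0,"y":0,"z":-30},{"hand":87,"roll":0,"x":0,"y":0,"z":-20},{"hand":87,"roll":0,"x":0,"y":0,"z":0},{"hand":87,"roll":0,"x":0,"y":0,"z":0}]'

```text
time: 1.6
position: [0.4695, -0.3311, 0.2124]
tool_rot: [-2.223, -2.22, -0.0]
ft_force: [0.7, -0.7, 0.5]
grip_width: 0.997
grip_force: 0.0
```

```bash
python3 - <<'E'
from h import *
s=get_state();print(s["time"],s["position"],s["tool_rot"]);c=get_calibration("wrist");print(c["mtx"].round(1).tolist(),c["world_from_camera"].round(3).tolist())
im=get_image("wrist");cv2.imwrite("pics/w1.png",im)
for p in([.33,-.33,.04],[.48,-.33,.04],[.61,-.33,.04]):print(pix("wrist",p,c))
E
```

```text
1.6 [ 0.46947285 -0.33110616  0.212371  ] [-2.22251747e+00 -2.21960343e+00 -1.61379049e-04]
[[307.6, 0.0, 278.9], [0.0, 307.6, 208.8], [0.0, 0.0, 1.0]] [[1.0, -0.001, -0.001, 0.469], [-0.001, -0.965, -0.264, -0.26], [-0.001, 0.264, -0.965, 0.305], [0.0, 0.0, 0.0, 1.0]]
[122.76874126 206.74185075]
[291.185713   206.54659568]
[437.28139386 206.37721892]
```

View pics/w1.png

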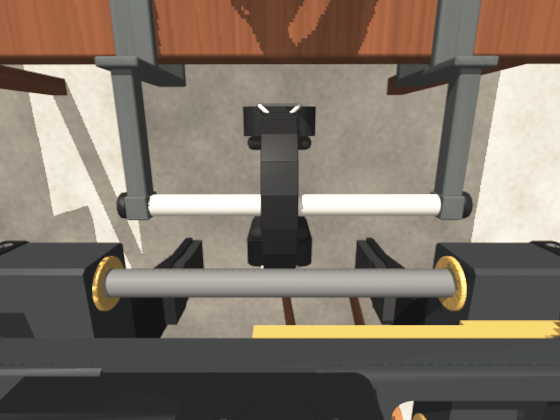

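The wrist view agrees: the bar lies at row 206, the band spans columns 261–301, and the free bar runs from 149 to 440. That puts the rail middle at x≈0.483 and the band at 0.470. I'll lower the fingers to straddle the band, narrow them and push.

send_rows --rows '[{"hand":87,"roll":0,"x":0,"y":0,"z":-30},{"hand":87,"roll":0,"x":0,"y":0,"z":-30},{"hand":87,"roll":0,"x":0,"y":0,"z":-20},{"hand":87,"roll":0,"x":0,"y":0,"z":-10},{"hand":50,"roll":0,"x":0,"y":0,"z":-6},{"hand":50,"roll":0,"x":0,"y":0,"z":0},{"hand":50,"roll":0,"x":0,"y":0,"z":0},{"hand":50,"roll":0,"x":0,"y":0,"z":0},{"hand":50,"roll":0,"x":0,"y":0,"z":0}]' --force 10

```text
time: 2.55
position: [0.47, -0.3314, 0.1172]
tool_rot: [2.222, 2.219, 0.0]
ft_force: [0.1, -0.7, -0.6]
grip_width: 0.636
grip_force: 0.0
```

send_rows --rows '[{"hand":50,"roll":0,"x":4,"y":0,"z":0},{"hand":50,"roll":0,"x":4,"y":0,"z":0},{"hand":50,"roll":0,"x":4,"y":0,"z":0},{"hand":50,"roll":0,"x":4,"y":0,"z":0},{"hand":50,"roll":0,"x":4,"y":0,"z":0},{"hand":50,"roll":0,"x":4,"y":0,"z":0}]'

```text
time: 3.15
position: [0.4936, -0.3312, 0.1162]
tool_rot: [-2.223, -2.22, 0.001]
ft_force: [-3.2, -0.0, 1.6]
grip_width: 0.574
grip_force: 1.4
```

Pushing with about 3 N. Continuing.

send_rows --rows '[{"hand":50,"roll":0,"x":5,"y":0,"z":0},{"hand":50,"roll":0,"x":5,"y":0,"z":0},{"hand":50,"roll":0,"x":5,"y":0,"z":0},{"hand":50,"roll":0,"x":5,"y":0,"z":0},{"hand":50,"roll":0,"x":5,"y":0,"z":0},{"hand":50,"roll":0,"x":5,"y":0,"z":0},{"hand":50,"roll":0,"x":5,"y":0,"z":0},{"hand":50,"roll":0,"x":5,"y":0,"z":0},{"hand":50,"roll":0,"x":5,"y":0,"z":0},{"hand":50,"roll":0,"x":5,"y":0,"z":0}]'

```text
time: 4.15
position: [0.544, -0.3311, 0.1163]
tool_rot: [2.223, 2.22, 0.0]
ft_force: [-2.2, 0.6, 1.6]
grip_width: 0.573
grip_force: 1.2
```

send_rows --rows '[{"hand":50,"roll":0,"x":5,"y":0,"z":0},{"hand":50,"roll":0,"x":5,"y":0,"z":0},{"hand":50,"roll":0,"x":5,"y":0,"z":0},{"hand":50,"roll":0,"x":4,"y":0,"z":0},{"hand":50,"roll":0,"x":4,"y":0,"z":0},{"hand":50,"roll":0,"x":0,"y":0,"z":0},{"hand":50,"roll":0,"x":-3,"y":0,"z":0},{"hand":50,"roll":0,"x":-3,"y":0,"z":0},{"hand":50,"roll":0,"x":0,"y":0,"z":0}]'

```text
time: 5.05
position: [0.56, -0.3313, 0.1163]
tool_rot: [2.223, 2.219, -0.0]
ft_force: [0.7, -0.1, 0.6]
grip_width: 0.573
grip_force: 0.0
```

```bash
python3 - <<'E'
from h import *
s=get_state();print(s["position"],s["ft_force"],s["grip_width"])
im=get_image("top");im2=get_image("side")
cv2.imwrite("pics/t2.png",np.hstack([cv2.resize(im[160:310,320:450],None,fx=3,fy=3),cv2.resize(im2[130:280,280:410],None,fx=3,fy=3)]))
E
```

```text
[ 0.56004483 -0.33127189  0.11633211] [ 0.68895462 -0.07794904  0.55751383] 0.5734765267209982
```

View pics/t2.png

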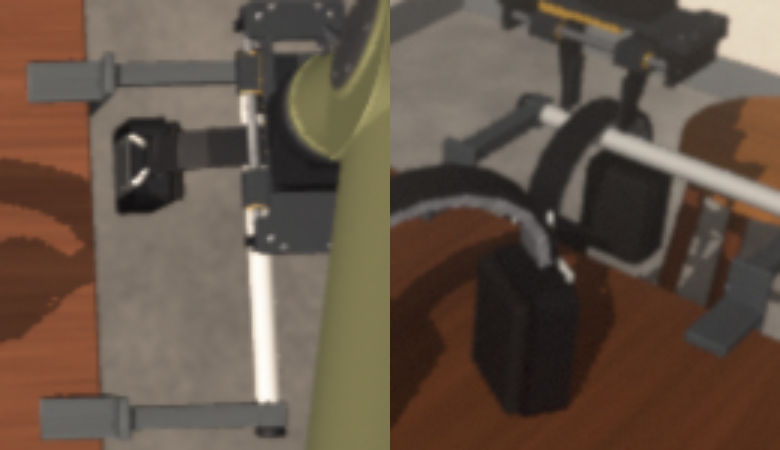

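The hung pair has slid to about +74 mm, is still hanging square and is free of the fingers. Next I raise the tool and go over the standing pair.

send_rows --rows '[{"hand":50,"roll":0,"x":0,"y":0,"z":20},{"hand":87,"roll":0,"x":0,"y":0,"z":40},{"hand":87,"roll":0,"x":0,"y":0,"z":40},{"hand":87,"roll":0,"x":0,"y":0,"z":40},{"hand":87,"roll":0,"x":0,"y":0,"z":40},{"hand":87,"roll":0,"x":-5,"y":11,"z":40},{"hand":87,"roll":-7,"x":-10,"y":36,"z":14},{"hand":87,"roll":-8,"x":-10,"y":36,"z":0},{"hand":87,"roll":-8,"x":-10,"y":36,"z":0},{"hand":87,"roll":-8,"x":-10,"y":36,"z":0}]'

```text
time: 6.15
position: [0.5151, -0.1746, 0.3506]
tool_rot: [2.739, 1.537, 0.001]
ft_force: [1.0, 0.7, 0.1]
grip_width: 1.002
grip_force: 0.0
```

send_rows --rows '[{"hand":87,"roll":0,"x":-10,"y":36,"z":0},{"hand":87,"roll":0,"x":-10,"y":36,"z":0},{"hand":87,"roll":0,"x":-10,"y":36,"z":0},{"hand":87,"roll":0,"x":-10,"y":36,"z":0},{"hand":87,"roll":0,"x":-10,"y":36,"z":0},{"hand":87,"roll":0,"x":-10,"y":36,"z":0},{"hand":87,"roll":0,"x":0,"y":0,"z":0},{"hand":87,"roll":0,"x":0,"y":0,"z":0}]'

```text
time: 6.95
position: [0.4554, 0.0406, 0.3507]
tool_rot: [2.732, 1.547, 0.001]
ft_force: [-0.0, 0.1, 0.4]
grip_width: 0.999
grip_force: 0.0
```

```bash
python3 - <<'E'
from h import *
s=get_state();print(s["time"],s["position"],s["tool_rot"]);c=get_calibration("wrist")
im=get_image("wrist");cv2.imwrite("pics/w2.png",im);np.save("w2.npy",c["world_from_camera"])
print(pix("wrist",[.455,.04,.187],c))
E
```

```text
6.95 [0.45538195 0.04060705 0.35066223] [2.73191644e+00 1.54741432e+00 6.47362044e-04]
[278.46519359 210.87903807]
```

View pics/w2.png

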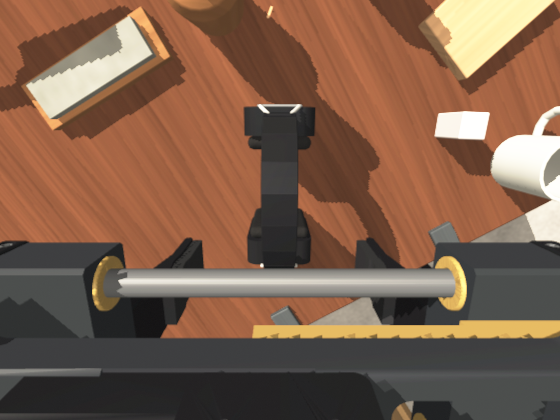

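The band is vertical at column 280 with the clips at rows 107 and 268. That matches the earlier view over the hung pair, so the tool is centred and aligned. I descend until the fingertips are about 3 mm above the underside and grip.

send_rows --rows '[{"hand":87,"roll":0,"x":0,"y":0,"z":-35},{"hand":87,"roll":0,"x":0,"y":0,"z":-35},{"hand":87,"roll":0,"x":0,"y":0,"z":-20},{"hand":87,"roll":0,"x":0,"y":0,"z":-15},{"hand":87,"roll":0,"x":0,"y":0,"z":0},{"hand":60,"roll":0,"x":0,"y":0,"z":0},{"hand":40,"roll":0,"x":0,"y":0,"z":0},{"hand":20,"roll":0,"x":0,"y":0,"z":0},{"hand":20,"roll":0,"x":0,"y":0,"z":0},{"hand":20,"roll":0,"x":0,"y":0,"z":0}]' --force 30

```text
time: 8.0
position: [0.4557, 0.0399, 0.2457]
tool_rot: [2.735, 1.545, 0.001]
ft_force: [-0.2, -0.9, -0.8]
grip_width: 0.63
grip_force: 0.0
```

send_rows --rows '[{"hand":20,"roll":0,"x":0,"y":0,"z":0},{"hand":20,"roll":0,"x":0,"y":0,"z":0},{"hand":20,"roll":0,"x":0,"y":0,"z":5},{"hand":20,"roll":0,"x":0,"y":0,"z":10},{"hand":20,"roll":0,"x":0,"y":0,"z":10},{"hand":20,"roll":0,"x":0,"y":0,"z":0}]'

```text
time: 8.6
position: [0.4565, 0.04, 0.2721]
tool_rot: [2.734, 1.544, 0.004]
ft_force: [0.8, 0.7, -1.5]
grip_width: 0.361
grip_force: 30.0
```

The fingers may have closed only while lifting had already begun, so I'll lower it gently while watching the force, then regrip.

send_rows --rows '[{"hand":20,"roll":0,"x":0,"y":0,"z":-6},{"hand":20,"roll":0,"x":0,"y":0,"z":-5},{"hand":20,"roll":0,"x":0,"y":0,"z":-2},{"hand":20,"roll":0,"x":0,"y":0,"z":0}]' --force 10

```text
time: 9.0
position: [0.455, 0.0399, 0.2563]
tool_rot: [-2.734, -1.545, 0.002]
ft_force: [0.3, -0.2, -2.1]
grip_width: 0.366
grip_force: 10.0
```

send_rows --rows '[{"hand":20,"roll":0,"x":0,"y":0,"z":-3},{"hand":20,"roll":0,"x":0,"y":0,"z":0}]'

```text
time: 9.2
position: [0.4554, 0.0399, 0.2539]
tool_rot: [-2.735, -1.545, 0.001]
ft_force: [0.3, 0.3, -2.8]
grip_width: 0.367
grip_force: 10.0
```

send_rows --rows '[{"hand":20,"roll":0,"x":0,"y":0,"z":-3},{"hand":20,"roll":0,"x":0,"y":0,"z":0}]'

```text
time: 9.4
position: [0.4553, 0.0399, 0.2509]
tool_rot: [-2.735, -1.545, 0.001]
ft_force: [-0.1, 0.2, -2.5]
grip_width: 0.367
grip_force: 10.0
```

send_rows --rows '[{"hand":20,"roll":0,"x":0,"y":0,"z":-3},{"hand":20,"roll":0,"x":0,"y":0,"z":0}]'

```text
time: 9.6
position: [0.4564, 0.0398, 0.249]
tool_rot: [2.734, 1.544, 0.003]
ft_force: [1.4, -0.4, -0.0]
grip_width: 0.368
grip_force: 10.0
```

Touchdown came at TCP z≈0.249, so it slipped only about 3 mm. I'll regrip at the intended depth.

send_rows --rows '[{"hand":50,"roll":0,"x":0,"y":0,"z":0},{"hand":50,"roll":0,"x":0,"y":0,"z":-3},{"hand":50,"roll":0,"x":0,"y":0,"z":0},{"hand":20,"roll":0,"x":0,"y":0,"z":0},{"hand":20,"roll":0,"x":0,"y":0,"z":0},{"hand":20,"roll":0,"x":0,"y":0,"z":0},{"hand":20,"roll":0,"x":0,"y":0,"z":0},{"hand":20,"roll":0,"x":0,"y":0,"z":0},{"hand":20,"roll":0,"x":0,"y":0,"z":0}]' --force 35

```text
time: 10.5
position: [0.4556, 0.0398, 0.2453]
tool_rot: [2.735, 1.545, 0.0]
ft_force: [0.6, -0.4, -1.7]
grip_width: 0.366
grip_force: 35.0
```

send_rows --rows '[{"hand":20,"roll":0,"x":0,"y":0,"z":10},{"hand":20,"roll":0,"x":0,"y":0,"z":20},{"hand":20,"roll":0,"x":0,"y":0,"z":30},{"hand":20,"roll":0,"x":0,"y":0,"z":30},{"hand":20,"roll":0,"x":0,"y":0,"z":30},{"hand":20,"roll":0,"x":0,"y":0,"z":15},{"hand":20,"roll":3,"x":0,"y":-10,"z":5},{"hand":20,"roll":4,"x":-2,"y":-20,"z":0},{"hand":20,"roll":4,"x":-2,"y":-30,"z":0},{"hand":20,"roll":4,"x":-2,"y":-30,"z":0}]'

```text
time: 11.5
position: [0.4491, -0.0507, 0.3849]
tool_rot: [-2.506, -1.894, 0.001]
ft_force: [1.2, -0.4, -1.4]
grip_width: 0.366
grip_force: 35.0
```

send_rows --rows '[{"hand":20,"roll":4,"x":-2,"y":-30,"z":0},{"hand":20,"roll":4,"x":-2,"y":-30,"z":0},{"hand":20,"roll":4,"x":-2,"y":-30,"z":0},{"hand":20,"roll":4,"x":-2,"y":-30,"z":0},{"hand":20,"roll":0,"x":-2,"y":-30,"z":0},{"hand":20,"roll":0,"x":0,"y":-30,"z":0},{"hand":20,"roll":0,"x":0,"y":-30,"z":0},{"hand":20,"roll":0,"x":0,"y":-30,"z":0},{"hand":20,"roll":0,"x":0,"y":-20,"z":0},{"hand":20,"roll":0,"x":0,"y":-15,"z":0}]'

```text
time: 12.5
position: [0.4391, -0.3264, 0.3845]
tool_rot: [-2.223, -2.218, 0.0]
ft_force: [-0.4, -0.4, -2.1]
grip_width: 0.366
grip_force: 35.0
```

send_rows --rows '[{"hand":20,"roll":0,"x":0,"y":-5,"z":0},{"hand":20,"roll":0,"x":0,"y":0,"z":0},{"hand":20,"roll":0,"x":0,"y":0,"z":0},{"hand":20,"roll":0,"x":0,"y":0,"z":0}]'

```text
time: 12.9
position: [0.44, -0.3287, 0.3856]
tool_rot: [2.22, 2.222, 0.001]
ft_force: [-0.5, -0.4, -2.9]
grip_width: 0.362
grip_force: 35.0
```

```bash
python3 - <<'E'
from h import *
im=get_image("wrist");im2=get_image("side")
cv2.imwrite("pics/w3.png",np.hstack([cv2.resize(im,(400,300)),cv2.resize(im2[60:270,270:550],(400,300))]))
E
```

```text
(no output)
```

View pics/w3.png

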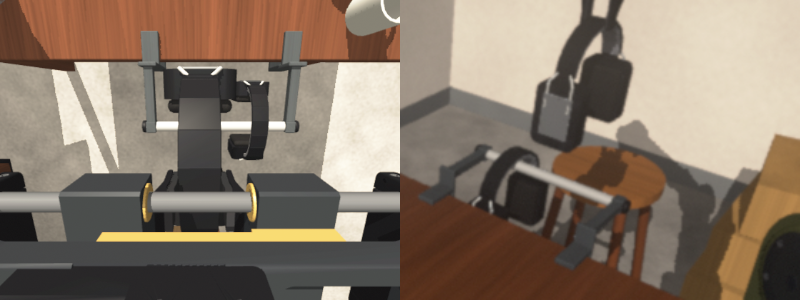

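The pair is held square and level over the nearer part of the bar, and the hung pair is clear of it. Lowering.

send_rows --rows '[{"hand":20,"roll":0,"x":0,"y":0,"z":-15},{"hand":20,"roll":0,"x":0,"y":0,"z":-30},{"hand":20,"roll":0,"x":0,"y":0,"z":-35},{"hand":20,"roll":0,"x":0,"y":0,"z":-35},{"hand":20,"roll":0,"x":0,"y":0,"z":-35},{"hand":20,"roll":0,"x":0,"y":0,"z":-35},{"hand":20,"roll":0,"x":0,"y":0,"z":-30},{"hand":20,"roll":0,"x":0,"y":0,"z":-25},{"hand":20,"roll":0,"x":0,"y":0,"z":-15},{"hand":20,"roll":0,"x":0,"y":0,"z":0}]'

```text
time: 14.0
position: [0.4379, -0.3289, 0.1276]
tool_rot: [-2.219, -2.217, 0.001]
ft_force: [-1.2, -0.4, -2.1]
grip_width: 0.361
grip_force: 35.0
```

send_rows --rows '[{"hand":20,"roll":0,"x":0,"y":0,"z":-5},{"hand":20,"roll":0,"x":0,"y":0,"z":-5},{"hand":20,"roll":0,"x":0,"y":0,"z":-2},{"hand":20,"roll":0,"x":0,"y":0,"z":-2},{"hand":20,"roll":0,"x":0,"y":0,"z":0}]'

```text
time: 14.5
position: [0.4396, -0.3302, 0.1165]
tool_rot: [2.223, 2.22, 0.0]
ft_force: [-0.2, 0.2, -2.9]
grip_width: 0.367
grip_force: 35.0
```

send_rows --rows '[{"hand":20,"roll":0,"x":0,"y":0,"z":-2},{"hand":20,"roll":0,"x":0,"y":0,"z":0}]'

```text
time: 14.7
position: [0.4395, -0.3301, 0.1142]
tool_rot: [-2.223, -2.22, 0.0]
ft_force: [0.4, -0.4, -1.9]
grip_width: 0.364
grip_force: 35.0
```

send_rows --rows '[{"hand":20,"roll":0,"x":0,"y":0,"z":-1},{"hand":20,"roll":0,"x":0,"y":0,"z":0},{"hand":20,"roll":0,"x":0,"y":0,"z":0}]'

```text
time: 15.0
position: [0.4395, -0.3301, 0.1133]
tool_rot: [2.223, 2.22, 0.0]
ft_force: [0.2, -0.7, -2.7]
grip_width: 0.361
grip_force: 35.0
```

send_rows --rows '[{"hand":20,"roll":0,"x":0,"y":0,"z":-1},{"hand":20,"roll":0,"x":0,"y":0,"z":0},{"hand":20,"roll":0,"x":0,"y":0,"z":0}]'

```text
time: 15.3
position: [0.4395, -0.3301, 0.1123]
tool_rot: [2.223, 2.22, 0.0]
ft_force: [-0.3, 0.5, -1.9]
grip_width: 0.366
grip_force: 35.0
```

send_rows --rows '[{"hand":20,"roll":0,"x":0,"y":0,"z":-1},{"hand":20,"roll":0,"x":0,"y":0,"z":0},{"hand":20,"roll":0,"x":0,"y":0,"z":0}]' --force 15

```text
time: 15.6
position: [0.4396, -0.3301, 0.1121]
tool_rot: [2.223, 2.22, -0.0]
ft_force: [-2.8, 1.1, 6.7]
grip_width: 0.366
grip_force: 15.0
```

send_rows --rows '[{"hand":60,"roll":0,"x":0,"y":0,"z":0},{"hand":60,"roll":0,"x":0,"y":0,"z":0},{"hand":60,"roll":0,"x":0,"y":0,"z":0},{"hand":60,"roll":0,"x":0,"y":0,"z":0},{"hand":60,"roll":0,"x":0,"y":0,"z":0},{"hand":60,"roll":0,"x":0,"y":0,"z":10},{"hand":60,"roll":0,"x":0,"y":0,"z":30},{"hand":60,"roll":0,"x":0,"y":0,"z":40},{"hand":60,"roll":0,"x":0,"y":0,"z":40},{"hand":60,"roll":0,"x":0,"y":0,"z":40}]'

```text
time: 16.6
position: [0.4394, -0.3299, 0.2737]
tool_rot: [2.222, 2.22, 0.0]
ft_force: [1.6, -0.1, -0.6]
grip_width: 0.688
grip_force: 0.0
```

send_rows --rows '[{"hand":60,"roll":0,"x":0,"y":0,"z":10},{"hand":60,"roll":0,"x":0,"y":0,"z":0},{"hand":60,"roll":0,"x":0,"y":0,"z":0},{"hand":60,"roll":0,"x":0,"y":0,"z":0},{"hand":60,"roll":0,"x":0,"y":0,"z":0},{"hand":60,"roll":0,"x":0,"y":0,"z":0},{"hand":60,"roll":0,"x":0,"y":0,"z":0},{"hand":60,"roll":0,"x":0,"y":0,"z":0}]'

```text
time: 17.4
position: [0.4395, -0.3301, 0.281]
tool_rot: [-2.223, -2.22, -0.0]
ft_force: [-0.2, 0.2, 0.0]
grip_width: 0.692
grip_force: 0.0
```

```bash
python3 - <<'E'
from h import *
c=get_calibration("wrist");im=get_image("wrist");im2=get_image("side")
for x in(.4835,.4835+.055,.44,.557):print(x,pix("wrist",[x,-.33,.05],c)*400/560)
cv2.imwrite("pics/w4.png",np.hstack([cv2.resize(im,(400,300)),cv2.resize(im2[130:270,300:486],(400,300))]))
E
```

```text
0.4835 [228.76043286 138.14569747]
0.5385 [265.3202164  138.10497303]
0.44 [199.8523441  138.17789858]
0.557 [277.61993971 138.0912722 ]
```

View pics/w4.png

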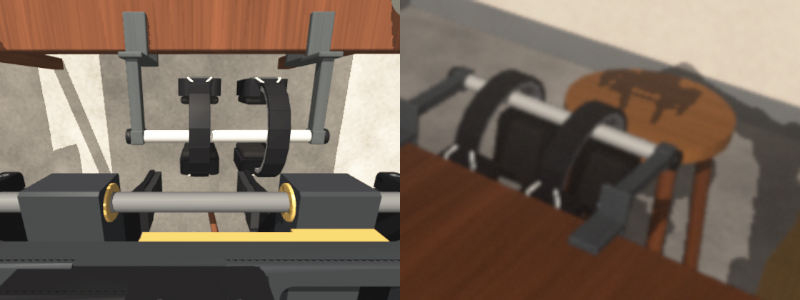

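Both pairs hang square and upright: the first at about +74 mm (band at column 277), the second at about −43 mm (column 200). The gripper is clear.

```bash
python3 -c "
from bench import *
print(close_job())"
```

```text
the job is handed in; nothing more can be done
None
```

The job is handed in (no verdict was returned): the hanging pair was slid to about 74 mm past the rail's middle, and the desk pair now hangs squarely about 43 mm short of it, with the gripper clear of both.

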